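Hold the grinding-wheel cage open

ROBOT

A 6-joint arm with a two-finger parallel gripper is mounted at the origin on the work surface. World frame = base frame: x ahead of the robot, y to its left, z up, the work surface at z = 0. Lengths are in m, angles in rad, forces in N, time in s.
With the tool pointing down it reaches from about 0.2 to 0.875 m from the base axis. Payload 3.4 kg.
Tool frame: the origin (TCP) lies between the finger pads, 19 mm behind the fingertips; this is the grasp point; z points along the fingers, y is the line along which they close (so a half turn about z gives the same grasp; the last joint's range is limited). The gripper opens to 94 mm and grips with 3 to 60 N. Pads are 16 mm wide; open, the fingers measure 119 mm over their backs; the gripper's body (75 mm by 177 mm) begins 78 mm behind the grasp point.
Start: joints at [-1.229, 0.276, 1.505, -0, 1.361, -0.121], TCP at [0.257, -0.515, 0.224] pointing down, gripper open.
Joint ranges: [-2.89, 2.89], [-0.75, 2.08], [0.22, 2.7], [-1.18, 4.32], [0.11, 2.71], [-2.7, 2.7]. Speed limits (rad/s): [2.57, 2.57, 3.14, 3.14, 3.14, 3.14].

INTERFACE

Orientations are given as a unit quaternion [w, x, y, z].
In Python, from plant import r, gripper_to, inverse_kinematics, vision, models, telemetry gives the robot as it stands. Calls block until the motion is done:
- r.move_to(position, orientation): joint-space move of the TCP to a pose.
- r.move_l(position, rot=None, vel=0.15, guard=None): straight line of the TCP; rot=None keeps the orientation; vel is the mean speed in m/s. With guard (N) it stops when the force on the tool has changed by that much, and returns True; else False.
- r.movej(angles): joint-space move.
- gripper_to(opening, f_grip=None): finger opening in m; f_grip is the grip in N (None keeps the last); returns when the fingers have stopped.
- r.hold(seconds).
- inverse_kinematics(position, orientation): joint angles nearest the present ones, or None.
- vision.snapshot(name): name is "scene" or "top" or "wrist"; returns the picture (420x560x3 uint8, red, green, blue); there is no depth.
- vision.get_calibration(name): a dict with "fx", "fy", "cx", "cy" (pixels), "position" and "orientation" of the camera in the world. Camera axes: x right, y down, z forward; pixel columns grow to the right and rows downward; lengths in m; the calibration is good to about 2 mm. The wrist camera is an equidistant fisheye: a pixel r from the principal point sees the ray r / f radians off the axis. A picture is of the moment at which its call begins: read the wrist's pose just before it. get_calibration takes no time and is no camera call; for the wrist camera it gives the pose at the moment of the call.
A pose or a line that the arm cannot do raises r.PlanningError and nothing moves.
- r.sign_off(): hands the job in; it is judged then, once.
Trained networks look in the newest picture that a camera, given by its name, has taken for a name from the list of things; names that differ only in an ending like _2 or _b are one class to them, and where a whole thing is asked for, a point or a joint stands for the part that bears it (a point fixed in the world has none). Each returns a list of dicts, best first, with "score" (0 to 1); they miss things now and then, are a little off and sometimes report something else, mostly with a low value. They report only what shows in the picture. A call takes as long as a camera call.
- models.boxes_of(thing, camera): "at" ([x, y, z] in m, in world coordinates, good to about 4 mm: the middle of the surface that is visible of it).
- models.regions_of(thing, camera): "pixels" (420x560 bool, what is visible of it).
- models.mark_of(thing, camera): "at" ([x, y, z] in m, in world coordinates, good to about 4 mm: a listed point, or the origin of a listed thing).
Readings, each from a call of its own:
- telemetry.current_t(): time.
- telemetry.current_joints(): joint angles.
- telemetry.current_dq(): joint speeds.
- telemetry.current_joint_efforts(): joint torques, N m.
- telemetry.current_ee_pos(): TCP position.
- telemetry.current_tool_rot(): TCP orientation.
- telemetry.current_wrist_force(): force on the tool from outside, world axes, zero at the start.
- telemetry.current_torque(): the same for the moment, N m.
- telemetry.current_opening(): finger opening in m.
- telemetry.current_finger_force(): force on a finger pad.
Only numpy, scipy, OpenCV 4.12 (cv2) and the standard library are available. Lean on these libraries where they do the work, as an engineer would, in place of code of your own. Each camera call takes 0.05 s, during which the arm holds its last target. There are 200 camera calls.

TASK

On the bench stands a wire cage with a gate, shut by two squeeze catches on the bar above it. Squeeze the safety catch with the round tabs fully home first, then the main catch with the flat tabs, then take the gate by its handle bar, swing it towards you past its detent to wide open (some 75 degrees or more) and finish while still holding it there, so that someone can take a wheel out. Leave the other things lying about where they are.

Things in the scene. Friction and masses are not known exactly. Their poses are not given: they have to be found in the camera images.
- cage: dark steel wire cage, 270 mm wide (y), 250 mm deep, fixed to the table, storing grinding wheels. Origin on the table under the middle of the shut gate's plane; +x into the cage, away from the robot, +y towards the hinge side, z up. A header bar (top z = 170 mm, x 15 to 55 mm) carries the two catches; the roof behind it is at z = 160 mm.
- round_catch: safety catch, round tabs. Two upright steel tabs (round bar, 18 mm diameter), 40 mm tall, side by side along y on a base plate 8 mm thick. Origin on the header's top, midway between the squeezed tabs; axes as the cage's. -y tab fixed, outer face at y = -21 mm; +y tab slides, outer face at +35 mm at rest, +21 mm squeezed home. Clear 60 mm either side. The two catches may swap places.
- flat_catch: main catch, flat tabs. Two upright steel tabs (flat plate, 32 mm in x, 8 mm in y), 40 mm tall, side by side along y on a base plate 8 mm thick. Origin on the header's top, midway between the squeezed tabs; axes as the cage's. -y tab fixed, outer face at y = -21 mm; +y tab slides, outer face at +35 mm at rest, +21 mm squeezed home. Clear 60 mm either side. The two catches may swap places.
- round_tab (a joint): slide of the round (safety) catch's moving tab, m: 0 at rest (tongue in front of the gate), 0.014 squeezed home; free of the gate from 0.009. Takes about 5 N, no spring: stays where it is left.
- flat_tab (a joint): slide of the flat (main) catch's moving tab, m: 0 at rest (tongue in front of the gate), 0.014 squeezed home; free of the gate from 0.009. Takes about 5 N, no spring: stays where it is left.
- gate (a joint): gate angle, rad: 0 shut, 1.57 at its stop. Turns about the vertical line through gate_hinge, free end towards the robot (clockwise from above). A spring pulls it shut (0.06 Nm shut, 0.35 Nm wide). A spring plunger by the hinge makes a detent from about 0.6 to 1.1 rad (about 6 to 8 N at the handle); let go beyond it, the gate falls back to about 1.05.
- gate_handle (a point): gripping point on the gate's handle: upright round steel bar, 14 mm in diameter, 140 mm from the hinge along the gate and 45 mm out in front of it, z from 107 to 215 mm. The point is on its axis at z = 192 mm; stays join it to the gate below z = 162 mm. Free for fingers closing along the cage's y from above; it may turn within the grip as the gate swings.
- gate_hinge (a point): point on the gate's hinge line at z = 192 mm (on the cage: x = 0, y = +90 mm).
- wrench: bystander: flat open-ended steel wrench lying on the table near or under the gate's sweep (the gate passes 45 mm above the table). Origin at the centre of its underside.
- tape_roll: bystander: paper roll, 90 mm across, 30 mm high, lying on the cage's roof. Origin at the centre of its underside.
- jar: bystander: glass jar with a dark cap, 60 mm across, 75 mm high, standing on the cage's roof. Origin at the centre of its underside.
- mug: bystander: white mug, 80 mm across, 90 mm high, on the table to the right of the cage. Origin at the centre of its underside.
- spray_can: bystander: aluminium can, 66 mm across, 190 mm high, on the table to the left of the cage. Origin at the centre of its underside.
- hammer: bystander: hammer lying on the table, right, near the robot. Origin at the centre of its underside.
- chuck: bystander: steel drill chuck, 44 mm across, 50 mm high, on the table left of the cage. Origin at the centre of its underside.

How it is judged:
By the outcome, as a careful person would: the job done as asked, in the order asked, and still so for the second after the job is handed in, while the arm keeps its last pose, push and grip.
It also fails if it takes over 45 s, if anything falls off the work surface, if the arm or the gripper's body presses on something with over 40 N, if the wrist force passes 120 N, or if a joint passes its speed limit or range.

## Working session

There is one attempt and no reset: what is moved stays moved. The work goes in short steps, each a Python script; the robot and the scene stay as the last script left them, time stands still between calls to the robot, and variables do not carry over. Pictures are saved under pics/ and viewed, at most 10 in all, crops included, and the job is handed in when it is done.

```bash
ls; mkdir -p pics
python3 - <<'E'
from plant import r, gripper_to, inverse_kinematics, vision, models, telemetry as t
import cv2, numpy as np
for c in ("scene","top"):
    im=vision.snapshot(c); cv2.imwrite(f"pics/{c}1.png",im[:,:,::-1])
    k=vision.get_calibration(c); print(c,np.round(k["position"],3),np.round(k["orientation"],3),k["fx"])
    for n in ["cage","round_catch","flat_catch","gate_handle","gate_hinge","wrench","tape_roll","jar","mug","spray_can","hammer","chuck"]:
        m=models.mark_of(n,c); print(n,[(np.round(d["at"],3).tolist(),round(d["score"],2)) for d in m[:2]])
print(t.current_t(),t.current_tool_rot())
E
```

```text
pics
scene [0.481 0.515 0.806] [ 0.023 -0.081  0.934 -0.348] 392.89576651052914
cage [([0.617, 0.002, 0.005], 0.67)]
round_catch [([0.651, -0.087, 0.168], 0.66), ([0.572, -0.048, 0.187], 0.27)]
flat_catch [([0.654, 0.024, 0.168], 0.87)]
gate_handle [([0.573, -0.05, 0.192], 0.73)]
gate_hinge [([0.622, 0.088, 0.185], 0.57)]
wrench [([0.518, -0.017, 0.0], 0.88)]
tape_roll [([0.778, 0.059, 0.159], 0.7), ([0.488, 0.196, -0.002], 0.6)]
jar [([0.605, -0.266, 0.002], 0.72), ([0.785, -0.092, 0.162], 0.69)]
mug [([0.607, -0.266, 0.002], 0.59)]
spray_can [([0.645, 0.213, 0.002], 0.92), ([0.652, -0.086, 0.169], 0.57)]
hammer [([0.358, -0.49, -0.001], 0.62)]
chuck [([0.487, 0.196, -0.0], 0.92), ([0.645, 0.214, -0.0], 0.31)]
top [ 0.369 -0.079  1.362] [-0.053  0.708 -0.701  0.066] 456.42748861976304
cage [([0.618, 0.001, -0.005], 0.91), ([0.777, 0.056, 0.159], 0.38)]
round_catch [([0.649, -0.083, 0.169], 0.66)]
flat_catch [([0.652, 0.023, 0.167], 0.94), ([0.647, -0.083, 0.171], 0.33)]
gate_handle [([0.572, -0.047, 0.19], 0.87), ([0.623, 0.004, -0.003], 0.32)]
gate_hinge [([0.621, 0.093, 0.187], 0.55)]
wrench [([0.519, -0.017, -0.003], 0.9)]
tape_roll [([0.776, 0.054, 0.159], 0.64)]
jar [([0.774, -0.09, 0.16], 0.95)]
mug [([0.606, -0.269, 0.003], 0.69), ([0.655, 0.019, 0.17], 0.46)]
spray_can [([0.64, 0.215, 0.004], 0.59)]
hammer [([0.361, -0.492, 0.0], 0.67)]
chuck [([0.492, 0.194, 0.001], 0.68), ([0.647, -0.083, 0.17], 0.5)]
1.3 [ 5.55561160e-05  9.73350511e-01  2.29322438e-01 -9.05119519e-07]
```

View pics/scene1.png

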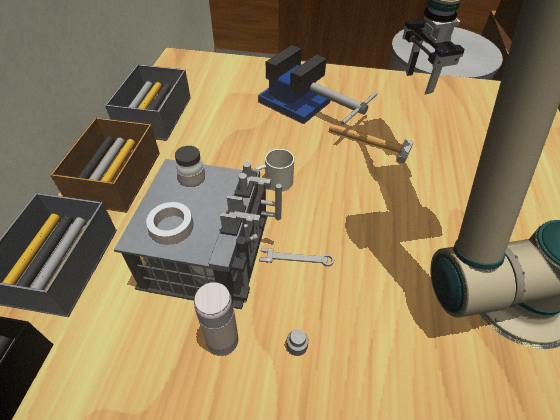

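View pics/top1.png

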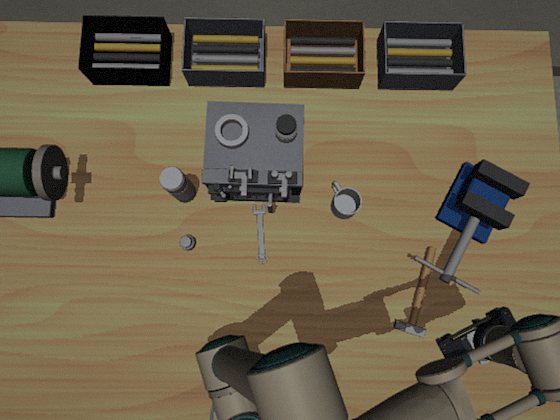

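Both views agree: the round catch is on the right (y≈-0.085), the flat one at y≈0.023, and the handle at (0.572,-0.048). The cage's yaw is about -0.03. Next I take closer wrist views.

```bash
cat > h.py <<'E'
from plant import r, gripper_to, inverse_kinematics, vision, models, telemetry as t
import cv2, numpy as np
from scipy.spatial.transform import Rotation as R
def down(yaw):
    q=(R.from_euler('z',yaw)*R.from_quat([1,0,0,0])).as_quat(); return np.array([q[3],*q[:3]])
E
python3 - <<'E'
from h import *
C=["round_catch","flat_catch","gate_handle","gate_hinge","cage"]
acc={c:[] for c in C}
r.move_l([0.257,-0.515,0.30])
for i,p in enumerate([[0.55,-0.09,0.40],[0.56,0.03,0.38]]):
    r.move_to(p,down(-0.03)); r.hold(0.2)
    k=vision.get_calibration("wrist"); im=vision.snapshot("wrist"); cv2.imwrite(f"pics/w{i}.png",im[:,:,::-1])
    print(np.round(t.current_ee_pos(),4),np.round(t.current_joints(),2),np.round(k["position"],3))
    for c in C:
        for d in models.mark_of(c,"wrist")[:2]: print(c,np.round(d["at"],4),round(d["score"],2))
        
    # own triangulation of catches: mask centroid rays
    for c in C[:3]:
        g=models.regions_of(c,"wrist")
        if not g: continue
        ys,xs=np.nonzero(g[0]["pixels"]); print(c,"px",xs.min(),xs.max(),ys.min(),ys.max(),round(g[0]["score"],2))
    print(k["fx"],k["cx"],k["cy"],k["orientation"])
print(t.current_t())
E
```

```text
[ 0.5499 -0.0906  0.3999] [-0.29  0.2   1.18 -0.    1.76  1.31] [ 0.627 -0.093  0.56 ]
round_catch [ 0.6511 -0.0864  0.1731] 0.76
flat_catch [0.6562 0.0193 0.1678] 0.77
gate_handle [ 0.5745 -0.0486  0.1934] 0.98
cage [6.155e-01 6.700e-03 6.000e-04] 0.58
round_catch px 231 298 90 149 0.65
flat_catch px 141 210 91 152 0.8
gate_handle px 139 262 128 182 0.79
325.19226210127806 276.29160145965665 211.13192808487432 [-0.0935468  -0.68953859  0.71183343  0.09528224]
[0.5602 0.0287 0.3803] [-0.07  0.21  1.22 -0.    1.71  1.53] [0.637 0.026 0.54 ]
round_catch [ 0.6521 -0.0844  0.1725] 0.69
flat_catch [0.6526 0.0172 0.1696] 0.61
flat_catch [ 0.5721 -0.0449  0.1929] 0.59
gate_handle [ 0.4856  0.1953 -0.0027] 0.69
gate_handle [ 0.5751 -0.044   0.192 ] 0.59
gate_hinge [0.62   0.0909 0.1911] 0.64
cage [0.6165 0.004  0.0018] 0.61
round_catch px 335 402 97 158 0.76
flat_catch px 241 312 92 158 0.59
gate_handle px 227 375 132 192 0.92
325.19226210127806 276.29160145965665 211.13192808487432 [-0.09335407 -0.68934536  0.71211303  0.09477882]
5.7167
```

Run:
```python
import cv2
a=cv2.imread("pics/w0.png")[60:260,110:360]; b=cv2.imread("pics/w1.png")[60:260,200:450]
cv2.imwrite("pics/c.png",cv2.resize(cv2.vconcat([a,b]),None,fx=1.5,fy=1.5,interpolation=cv2.INTER_CUBIC) if 0 else cv2.resize(cv2.hconcat([a,b]),(800,320),interpolation=cv2.INTER_CUBIC))
```

```text
(no output)
```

View pics/c.png

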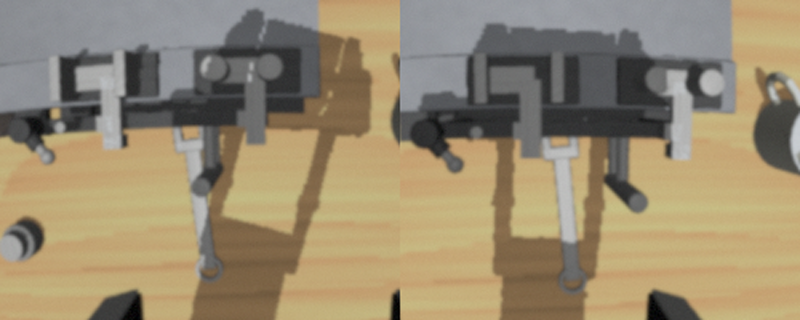

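The crops show the round tab tops at (214,68) and (269,67) on the left and (658,78) and (711,82) on the right. The flat tab tops are near (55,75) and (120,72), and (480,78) and (557,76). The handle top is at (202,187) and (638,203). I triangulate these.

Run:
```python
from h import *
k0=dict(p=[0.627,-0.093,0.560],q=[-0.0935468,-0.68953859,0.71183343,0.09528224])
k1=dict(p=[0.637,0.026,0.540],q=[-0.09335407,-0.68934536,0.71211303,0.09477882])
def ray(k,u,v):
    d=np.array([u-276.29,v-211.13]);n=np.hypot(*d);th=n/325.19
    return R.from_quat(np.roll(k["q"],-1)).apply([*(d/n*np.sin(th)),np.cos(th)])
def tri(a,b):
    A=[];B=[]
    for k,(u,v) in ((k0,(110+a[0]/1.6,60+a[1]/1.6)),(k1,(200+(b[0]-400)/1.6,60+b[1]/1.6))):
        d=ray(k,u,v);P=np.eye(3)-np.outer(d,d);A.append(P);B.append(P@k["p"])
    return np.linalg.lstsq(np.vstack(A),np.hstack(B),rcond=None)[0].round(4)
for n,a,b in [("r+",(214,68),(658,78)),("r-",(269,67),(711,82)),("f+",(55,75),(480,78)),("f-",(120,72),(557,76)),("hnd",(202,187),(638,203))]: print(n,tri(a,b))
# rigid fit of averaged marks
from scipy.optimize import least_squares
o=[([0.6512,-0.0852],[.035,None]),([0.6536,.021],[.035,None]),([0.5735,-.0475],[-.045,-.05]),([0.6211,.0906],[0,.09]),([.617,.003],[0,0])]
def res(x):
    e=[];Rm=R.from_euler('z',x[2]).as_matrix()[:2,:2]
    for i,(w,c) in enumerate(o):
        l=[c[0],x[3+i] if c[1] is None else c[1]]
        e+=list((Rm@l+x[:2]-w)*(0.5 if i==4 else 1))
    return e
s=least_squares(res,[.617,0,0,-.08,.02]);print(s.x.round(4),np.round(s.fun,4))
```

```text
r+ [ 0.6517 -0.0604  0.2163]
r- [ 0.6505 -0.0963  0.2164]
f+ [0.6548 0.0504 0.2165]
f- [0.6532 0.0032 0.2154]
hnd [ 0.5714 -0.0483  0.2122]
[ 0.6187  0.0012 -0.0243 -0.0856  0.0206] [ 0.0004 -0.      0.0005 -0.     -0.0011 -0.0002 -0.0003  0.0006  0.0008
 -0.0009]
```

```bash
cat >> h.py <<'E'
YAW=-0.024
def squeeze(x,y):
    r.move_to([x,y,0.31],down(YAW))
    if r.move_l([x,y,0.203],vel=0.15,guard=12): print("contact!",t.current_ee_pos(),t.current_wrist_force()); return
    f0=np.array(t.current_wrist_force())
    gripper_to(0.038,25)
    e=np.array([np.sin(-YAW),np.cos(YAW)])
    for i in range(4):
        r.hold(0.2); f=np.array(t.current_wrist_force())-f0; o=t.current_opening()
        print(round(o,4),np.round(f,1),round(t.current_finger_force(),1),np.round(t.current_ee_pos(),4))
        if o<0.0428: break
        # balance: shift along the push the fingers feel
        p=np.array(t.current_ee_pos()); p[1]+=np.clip((o-0.042)/2,0,.003)*np.sign(f[1]); r.move_l(p,vel=0.03)
E
python3 - <<'E'
from h import *
print(np.round(t.current_wrist_force(),1))
squeeze(0.651,-0.0856)
im=vision.snapshot("wrist"); cv2.imwrite("pics/s1.png",im[:,:,::-1]); print(t.current_t())
E
```

```text
[-0.3  0.9 -0.4]
0.0412 [0.7 6.4 4.2] 25.0 [ 0.6513 -0.0838  0.2035]
8.3833
```

Run:
```python
from h import *
gripper_to(0.094); p=np.array(t.current_ee_pos()); p[2]=0.31; r.move_l(p)
squeeze(0.6537,0.0215)
gripper_to(0.094); p=np.array(t.current_ee_pos()); p[2]=0.34; r.move_l(p)
r.move_to([0.55,-0.03,0.38],down(YAW)); r.hold(.2)
im=vision.snapshot("wrist"); cv2.imwrite("pics/s2.png",cv2.resize(im[60:260,130:420,::-1],(800,552)))
for d in models.mark_of("gate_handle","wrist")[:2]: print(np.round(d["at"],4),round(d["score"],2))
print(t.current_t(),np.round(t.current_wrist_force(),1))
```

```text
0.0416 [ 0.1 -1.9  2.6] 25.0 [0.6539 0.0212 0.2034]
[ 0.5729 -0.0465  0.1915] 0.96
15.4667 [ 0.9 -0.4  0.3]
```

View pics/s2.png

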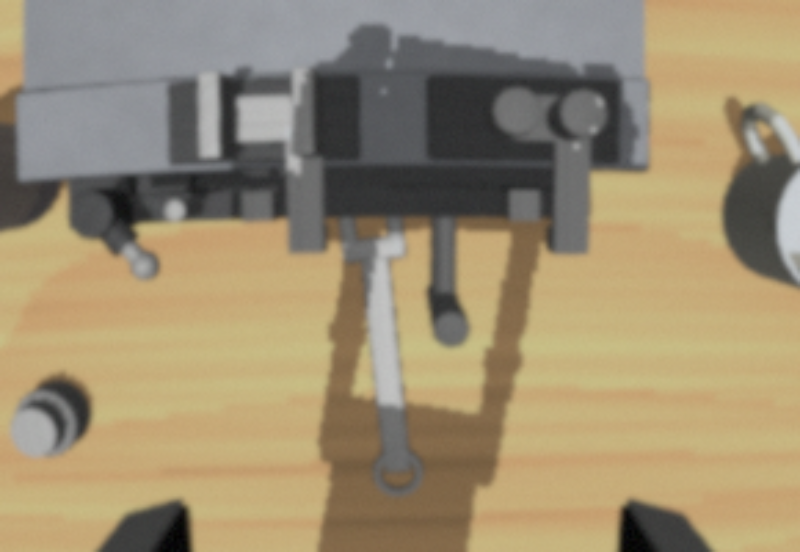

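The picture shows both catches squeezed: the round tabs are together at (518–584,112) and the flat tabs at (208–300,115). The handle at (450,325) is still where it was. Next I grip the handle and swing the gate.

Run:
```python
from h import *
h=np.array([0.5727,-0.0475]); H=np.array([0.6209,0.0912])
gripper_to(0.06)
r.move_to([*h,0.28],down(YAW))
if r.move_l([*h,0.193],guard=10): print("contact",t.current_wrist_force()); raise SystemExit
f0=np.array(t.current_wrist_force())
gripper_to(0.008,40); r.hold(.2)
print("grip",round(t.current_opening(),4),t.current_finger_force(),np.round(t.current_ee_pos(),4),np.round(t.current_wrist_force()-f0,1))
v=h-H
for i,a in enumerate(np.linspace(0,1.48,15)[1:]):
    p=H+R.from_euler('z',-a).as_matrix()[:2,:2]@v
    r.move_l([*p,0.193],vel=0.06)
    f=np.array(t.current_wrist_force())-f0; e=np.array(t.current_ee_pos())
    print(round(a,2),np.round(f,1),np.round((e[:2]-p)*1e3,1),round(t.current_opening(),4))
    if np.linalg.norm(f)>35: print("stop"); break
r.hold(.3)
print(t.current_t(),np.round(t.current_wrist_force()-f0,1))
for c in("scene","wrist"):
    im=vision.snapshot(c)
    for d in models.mark_of("gate_handle",c)[:2]: print(np.round(d["at"],4),round(d["score"],2))
    cv2.imwrite(f"pics/e_{c}.png",im[:,:,::-1])
```

```text
grip 0.0134 39.99999403953552 [ 0.5728 -0.047   0.193 ] [0.4 2.  0.1]
0.11 [ 3.2  1.6 -2.1] [-0.2  0.3] 0.0137
0.21 [ 2.2 -0.  -1.6] [-0.5 -0. ] 0.0135
0.32 [ 0.4 -3.4 -2.4] [-0.9 -0.3] 0.0135
0.42 [-3.2 -5.   0. ] [-1.2 -0.9] 0.0135
0.53 [-3.9 -6.8  1.1] [-1.8 -1.4] 0.0138
0.63 [-6.1 -7.8  1.8] [-2.6 -1.8] 0.0125
0.74 [ -5.3 -15.6   0.1] [-2.  -4.7] 0.0136
0.85 [-10.5  -7.9   4.9] [-4.8 -1.6] 0.0131
0.95 [-11.   -3.6   6.9] [-5.2 -0.2] 0.0134
1.06 [-9.5 -2.1  5.8] [-4.8  0.5] 0.0138
1.16 [-8.1 -4.1  4.9] [-4.1  0.1] 0.0131
1.27 [-6.5 -2.9  2.7] [-3.4  0.3] 0.0135
1.37 [-7.2 -2.9  2.3] [-2.8  0.3] 0.0137
1.48 [-6.3 -1.8  2.2] [-2.2  0.2] 0.0135
24.4 [-5.9 -2.4  1.5]
[0.4762 0.1275 0.1913] 0.65
```

View pics/e_scene.png

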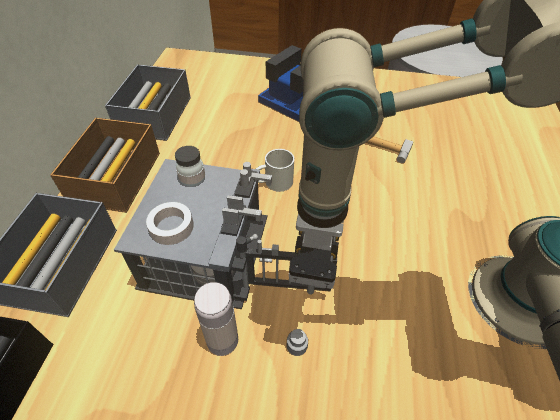

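View pics/e_wrist.png

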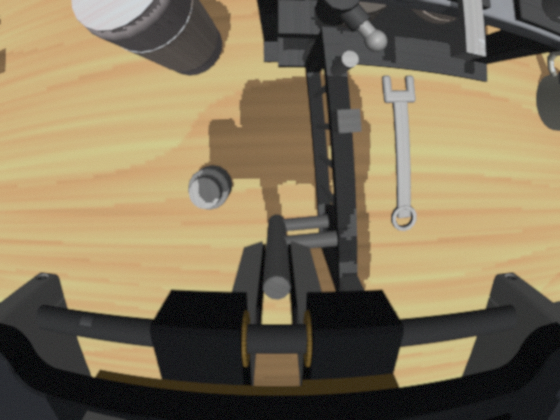

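The gate stands wide open, running from (345,60) to (345,290) in the wrist view. Its handle at (277,285) is between the fingers, and the other things have not moved. I hand in the job.

```bash
python3 -c "
from h import *
print(r.sign_off())"
```

```text
the job is handed in; nothing more can be done
None
```

I squeezed the safety catch home first, then the main catch, then swung the gate past its detent to about 1.48 rad (85°) and handed the job in at about 24 s of the 45 s with the handle still gripped; the other things looked unmoved in the last pictures.

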